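# Index the test plate and hold the sprung probe square on its mark

### The job

Slide the specimen carrier along its rail until it clicks into the measuring station, where the dark line on the carrier's front meets the fixed pointer. Then lift the pen-shaped probe out of its stand and rest its sprung tip on the centre dot of the ring engraved on the sloping test plate, with the probe square to the sloping face (not plumb) and pressed lightly so that the tip is about half pushed in, never bottomed hard. Finish while still gripping the probe there, and leave the beaker and the small dropper bottle beside the work where they stand.

Things in the scene. Friction and masses are not known exactly. Their poses are not given: they have to be found in the camera images.
- slide_base: Fixed aluminium rail, 260 mm long (its y), 74 mm wide (its x), 14 mm high with a 32 mm wide steel guide to 22 mm, end stops 39 mm high. Origin under its middle, on the table. The carrier travels along its +y axis (roughly to the robot's left). On its -x side (towards the robot), 30 mm to +y of the middle, stands the station pointer (reaching 56 mm out from the middle line, 42 mm high).
- carrier (a joint): Travel of the carrier along the rail's +y, in m, 0 to 0.12. It starts somewhere in 0 to 0.03. A sprung ball detent holds it at 0.090, the measuring station; it snaps in from about 5 mm either side. Friction along the rail about 1.5 N; up to about 10 N to cross a detent edge. It stays where it is left. The carrier is an aluminium block 80 (x) by 64 mm (y), underside 23 mm and top 41 mm above the table; its middle is at rail y = travel - 60 mm.
- post_top (a point): Centre of the top of the upright steel push post on the carrier's trailing (-y) end, 85 mm above the table: stem 15 mm in diameter with a 19 mm head 8 mm high. Its axis is 49 mm behind the carrier's middle; it rises 50 mm free from a tab 30 mm by 26 mm whose top is 35 mm above the table.
- specimen: Plain steel test plate 60 (x) by 54 (y) by 12 mm fixed on the carrier, sloping 15 degrees down to the rail's -x side (facing the robot). The origin is the target: the dot at the middle of the engraved 16 mm ring on the plate's upper face, 63 mm above the table. Its z axis is the outward normal of the sloping face, its y axis lies along the rail.
- stand: Fixed grey stand: base 90 mm square, 8 mm thick, with a block 50 mm square on it to 72 mm above the table, and an upright hole 24 mm wide through the block. Origin under its middle, on the table.
- probe: Loose pen-shaped probe, 152 g, standing upright in the stand. The origin is on its axis at the underside of its 34 mm collar (6 mm thick), which rests on the stand's top; the z axis runs along the probe to its tail end. Above the collar: black handle 24 mm in diameter from 6 to 74 mm, then an 18 mm cap to 80 mm: grip here. Below: steel nose 20 mm in diameter, ending at -46 mm, then the 6 mm sprung tip to -60 mm. It must be raised 62 mm to be clear of the stand.
- tip_point (a point): The very end of the probe's rounded sprung tip: on the probe's axis, 60 mm below the probe's origin when free, less when it is pushed in.
- probe_tip (a joint): How far the sprung tip is pushed into the probe, in m, 0 (free) to 0.012 (bottomed). The spring gives about 0.8 N at 0, 3.2 N at 0.006 and 5.6 N at 0.012.
- beaker: Loose glass beaker 58 mm in diameter, 71 mm high (bystander); origin under its middle.
- dropper_bottle: Loose dropper bottle 27 mm in diameter, 98 mm high (bystander); origin under its middle.
Mind the look-alikes: they are no part of the job. What is shaped like the probe but purple is not meant.

How it is judged:
By the outcome, as a careful person would: the job done as asked, in the order asked, and still so for the second after the job is handed in, while the arm keeps its last pose, push and grip.
It also fails if it takes over 54 s, if anything falls off the work surface, if the arm or the gripper's body presses on something with over 40 N, if the wrist force passes 120 N, or if a joint passes its speed limit or range.

### The arm

A 6-joint arm with a two-finger parallel gripper is mounted at the origin on the work surface; the furniture and walls round the work are solid. World frame = base frame: x ahead of the robot, y to its left, z up, the work surface at z = 0. Lengths are in m, angles in rad, forces in N, time in s.
With the tool pointing down it reaches from about 0.35 to 0.775 m from the base axis. Payload 5.5 kg.
Tool frame: the origin (TCP) lies at the very end of the fingers, on their centre line; the grasp point (between the pads) lies 19 mm behind it (bot.hold_point_z is the distance from the TCP to the grasp point, in m); z points along the fingers, y is the line along which they close (so a half turn about z gives the same grasp; the last joint's range is limited). The gripper opens to 85 mm and grips with 20 to 120 N. Pads are 22 mm wide; open, the fingers measure 114 mm over their backs; the gripper's body (76 mm by 85 mm) begins 54 mm behind the grasp point. The pads swing forward as they close: fully open they stand 13 mm farther back than shut.
Start: joints at [1.005, 0.313, 0.046, 1.304, 0, 1.431], TCP at [0.238, 0.524, 0.231] pointing down, gripper open.
Joint ranges: [-2.76, 2.76], [-0.86, 1.69], [-1.03, 1.26], [-2.2, 2.34], [-1.47, 1.5], [-3.14, 3.14]. Speed limits (rad/s): [2.57, 2.57, 3.14, 3.14, 3.14, 3.14].

### API

Orientations are given as a unit quaternion [w, x, y, z].
In Python, from cell import bot gives the robot as it stands.
- The arm moves only by the tool step_arm, never from a script. Its argument "plan" is a list of rows, each a list of 4 numbers: the shift along the tool's x, y, z in mm, then the turn about the tool's z in rad. A call has 1 to 8 rows; each row shifts and turns the commanded pose from where the row before left it, along the tool's axes as they then stand; what a row does not reach is not made up. A row lasts 1/10 s, in which the tool goes at most 50 mm and 8.59 degrees, less where a joint would pass 70% of its speed; a pose out of reach is approached as far as the arm can. A call is refused whole if a number of a shift passes 50 or a number of a turn 0.15, either way. A call with a gripper value outside its range is refused whole. "gripper" is the gripper's target within -1 to 1 (shut at 1, half-way at 0, fully open at -1), set as the call begins (left out, the last holds). The fingers move at their own pace and stop on an object; "force" is the grip in N (left out, the last holds). Time passes only in rows, so rows that do not move let the fingers close. It gives the time, the measured TCP pose, the force, the opening and the grip force at its end, in the units of the state.
- bot.observe(): the state, without advancing time (a new reading comes with each control period).
- bot.capture(name): name is "scene" or "top" or "wrist"; returns a dict with "frame" (384x512x3 uint8, red, green, blue), "depth" (384x512 float32, m along the optical axis (not along the pixel's ray), 0 where there is no reading), "intrinsics" (3x3 intrinsics, pixels), "pose" (4x4, takes a point from camera to world coordinates). Camera axes: x right, y up, looking along -z (the intrinsics and any distortion apply to the point x, -y, -z); pixel columns grow to the right and rows downward; lengths in m; the calibration is good to about 2 mm. A picture is of the moment at which its call begins.
- bot.close_job(): hands the job in; it is judged then, once.
The state is a dict: "t": time; "qpos": joint angles; "joint_velocities": joint speeds; "effort": joint torques, N m; "ee_pos": TCP position; "eef_rot": TCP orientation; "force": force on the tool from outside, world axes, zero at the start; "torque": the same for the moment, N m; "width": opening from 0.0 (shut) to 1.0 (fully open); "grasp_force": force on a finger pad.
Only numpy, scipy, OpenCV 4.12 (cv2) and the standard library are available. Lean on these libraries where they do the work, as an engineer would, in place of code of your own. Each camera call takes 0.05 s, during which the arm holds its last target. There are 200 camera calls.

## Working session

There is one attempt and no reset: what is moved stays moved. The work goes in short steps, Python scripts to look and compute and a tool call to move; the robot and the scene stay as the last step left them, time stands still between calls to the robot, and variables do not carry over. Pictures are saved under pics/ and viewed, at most 10 in all, crops included, and the job is handed in when it is done.

Besides the shell and the picture viewer there is one more tool, called after "Call:" by a JSON object that holds its "name" and its "arguments". step_arm: Moves the arm, as the interface text tells. Its arguments: {"type":"object","properties":{"plan":{"type":"array","items":{"type":"array","items":{"type":"number"}}},"gripper":{"type":"number"},"force":{"type":"number"}},"required":["plan"]}

```bash
mkdir -p pics; ls
cat > h.py <<'E'
import numpy as np, cv2
from cell import bot
def cap(n,f):
    c=bot.capture(n); np.savez('pics/'+f+'.npz',**c); cv2.imwrite('pics/'+f+'.png',c['frame'][:,:,::-1]); return c
def world(c):
    d=c['depth'];K=c['intrinsics'];v,u=np.mgrid[:d.shape[0],:d.shape[1]]
    p=np.stack([(u-K[0,2])/K[0,0]*d,-(v-K[1,2])/K[1,1]*d,-d],-1)
    return p@c['pose'][:3,:3].T+c['pose'][:3,3]
E
python3 - <<'E'
from h import *
a=cap('top','top1');b=cap('scene','scene1')
cv2.imwrite('pics/both.png',cv2.resize(np.hstack([a['frame'],b['frame']])[:,:,::-1],(800,300)))
print(bot.observe()); print(a['pose'],a['intrinsics'],b['pose'])
E
```

```text
pics
{'t': 0.1, 'qpos': array([ 1.00539637e+00,  3.13938069e-01,  4.51220138e-02,  1.30358508e+00,
       -4.61696600e-06,  1.43122301e+00]), 'joint_velocities': array([ 0.00096437, -0.00084794,  0.0029191 , -0.00021337,  0.00120302,
        0.00128078]), 'effort': array([ 1.83012624e-03, -4.81724596e+01,  2.99244976e+01,  1.27151952e-02,
       -2.06924101e-04, -1.44246292e-05]), 'ee_pos': array([0.2372785 , 0.52328256, 0.2305028 ]), 'eef_rot': array([-2.74849727e-04,  2.11308261e-01,  9.77419140e-01, -7.53867531e-04]), 'force': array([ 0.22000168, -0.06819713, -0.28414924]), 'torque': array([-0.00286004,  0.04661956, -0.00660717]), 'grasp_force': 0.0, 'width': 0.9995983616952142}
[[-0.01754597  0.994188   -0.10621843  0.37534052]
 [-0.99953427 -0.01478841  0.02669353 -0.06274314]
 [ 0.02496758  0.10663733  0.99398446  1.15500237]
 [ 0.          0.          0.          1.        ]] [[452.82028284   0.         262.02366073]
 [  0.         452.82028284 196.8161651 ]
 [  0.           0.           1.        ]] [[ 0.46154343  0.56141425 -0.68687095 -0.06920115]
 [-0.88707557  0.28453658 -0.36350498 -0.39464009]
 [-0.00863696  0.77707978  0.62934285  0.63679477]
 [ 0.          0.          0.          1.        ]]
```

View pics/top1.png

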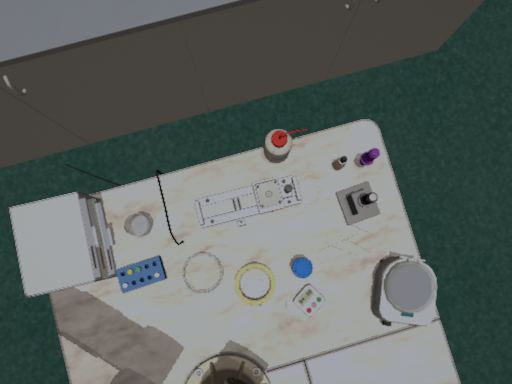

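View pics/scene1.png

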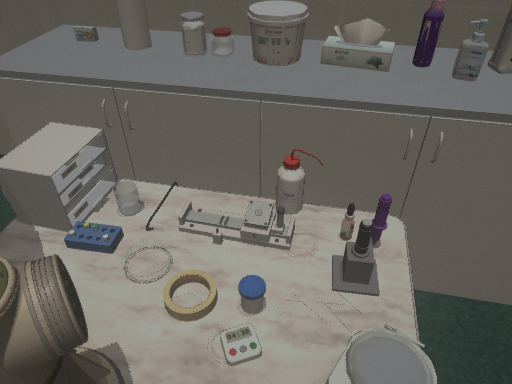

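The top view shows the rail from (197,212) to (300,190), the carrier at about (270,193) with its post at (288,188), and the stand at (358,203) with the black probe's top near (371,197). The purple look-alike is at (369,157), the dropper bottle at (341,162) and the beaker at (138,225).

Run:
```python
from h import *
for n in('top1','scene1'):
    c=dict(np.load(f'pics/{n}.npz'));P=world(c);Z=P[...,2]
    print(n)
    R=(P[...,0]>.3)&(P[...,0]<.75)&(P[...,1]>-.5)&(P[...,1]<.15)
    for lo,hi in((.004,.011),(.011,.017),(.019,.0225),(.036,.046),(.05,.073),(.075,.092),(.09,.105),(.12,.17)):
        m=(R&(Z>lo)&(Z<hi)).astype(np.uint8)
        k,l,s,_=cv2.connectedComponentsWithStats(m)
        for i in range(1,k):
            if s[i,4]>12:
                q=P[l==i]; r=cv2.minAreaRect((q[:,:2]*1000).astype(np.float32)); print(lo,s[i,4],np.median(q,0).round(3),'rect',np.round(r[0]),np.round(r[1]),round(r[2],1))
c=dict(np.load('pics/top1.npz'))
cv2.imwrite('pics/crop.png',cv2.resize(c['frame'][140:240,180:400,::-1],None,fx=3.6,fy=3.6,interpolation=cv2.INTER_CUBIC))
```

```text
top1
0.004 600 [ 0.469 -0.323  0.008] rect [ 480. -338.] [91. 92.] 18.5
0.004 48 [0.426 0.142 0.007] rect [428. 143.] [66. 11.] 17.1
0.011 84 [ 0.539 -0.155  0.014] rect [ 539. -157.] [19. 43.] 11.2
0.011 355 [ 0.503 -0.002  0.014] rect [501.  -0.] [ 22. 148.] 13.4
0.011 102 [ 0.486 -0.167  0.014] rect [ 488. -169.] [21. 42.] 14.0
0.011 382 [ 0.452 -0.017  0.014] rect [451. -16.] [ 22. 139.] 13.0
0.019 139 [ 0.487 -0.055  0.021] rect [486. -51.] [32. 55.] 12.6
0.019 230 [0.468 0.019 0.021] rect [470.  18.] [32. 83.] 13.8
0.036 17 [ 0.572 -0.279  0.044] rect [ 574. -284.] [25. 11.] 42.2
0.036 288 [ 0.483 -0.109  0.04 ] rect [ 502. -118.] [80. 83.] 13.3
0.036 82 [ 0.517 -0.18   0.039] rect [ 517. -180.] [59.  9.] 13.1
0.036 15 [ 0.478 -0.314  0.041] rect [ 479. -314.] [29.  2.] 21.2
0.036 85 [0.462 0.063 0.039] rect [459.  63.] [58. 10.] 13.4
0.036 29 [ 0.324 -0.388  0.041] rect [ 323. -390.] [ 7. 57.] 44.9
0.05 48 [ 0.591 -0.127  0.063] rect [ 597. -129.] [60. 20.] 80.8
0.05 61 [ 0.576 -0.345  0.065] rect [ 582. -349.] [32. 24.] 36.9
0.05 46 [ 0.574 -0.284  0.06 ] rect [ 576. -288.] [
[... 4222 characters left out ...]
2  0.084] rect [ 575. -351.] [24. 12.] 86.0
0.075 132 [ 0.469 -0.339  0.078] rect [ 473. -339.] [24. 32.] 8.9
0.075 422 [ 0.314 -0.437  0.09 ] rect [ 316. -438.] [103.  32.] 90.0
0.09 172 [ 0.592 -0.144  0.098] rect [ 601. -138.] [32. 63.] 18.5
0.09 31 [ 0.575 -0.29   0.095] rect [ 576. -290.] [11. 11.] 57.7
0.09 71 [ 0.574 -0.351  0.098] rect [ 576. -352.] [12. 24.] 6.3
0.09 73 [ 0.469 -0.339  0.097] rect [ 472. -340.] [13. 24.] 16.3
0.09 382 [ 0.308 -0.439  0.092] rect [ 310. -438.] [77. 21.] 90.0
0.12 274 [ 0.616 -0.138  0.137] rect [ 619. -157.] [39. 87.] 2.6
0.12 137 [ 0.576 -0.352  0.132] rect [ 580. -352.] [21. 23.] 1.6
0.12 228 [ 0.471 -0.339  0.142] rect [ 476. -339.] [21. 24.] 23.2
```

View pics/crop.png

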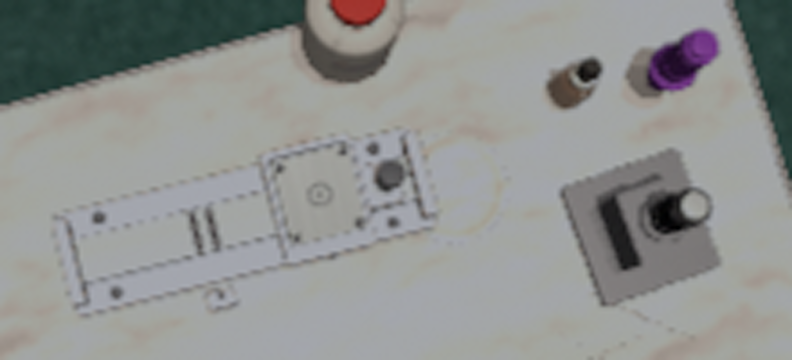

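Run:
```python
from h import *
for n in('top1','scene1'):
    P=world(dict(np.load(f'pics/{n}.npz')))
    m=(P[...,0]>.54)&(P[...,0]<.68)&(P[...,1]>-.25)&(P[...,1]<-.08)&(P[...,2]>.15)
    q=P[m];print(len(q),q.min(0),q.max(0)); 
    m=(P[...,2]>.2)&(P[...,0]>.3)&(P[...,0]<.6)&(P[...,1]<.4);print(P[m].reshape(-1,3)[:5], m.sum())
```

```text
47 [ 0.6176235  -0.18311943  0.15077893] [ 0.636337   -0.13037823  0.16845017]
[[ 0.37534052 -0.06274314  1.15500237]
 [ 0.37534052 -0.06274314  1.15500237]
 [ 0.37534052 -0.06274314  1.15500237]
 [ 0.37534052 -0.06274314  1.15500237]
 [ 0.37534052 -0.06274314  1.15500237]] 747
55 [ 0.61588898 -0.18158898  0.15017626] [ 0.63340833 -0.12972605  0.1671687 ]
[] 0
```

Call:
{"name": "step_arm", "arguments": {"plan": [[0,0,0,0.15],[0,0,0,0.15],[0,0,0,0.15],[0,0,0,0.15],[0,0,0,0.15],[0,0,0,0.15],[0,0,0,0.011]], "gripper": -0.2}}

```text
t: 0.8
ee_pos: [0.2374, 0.5234, 0.2308]
eef_rot: [0.0, 0.62, 0.785, -0.001]
force: [-0.2, 0.3, 0.0]
width: 0.597
grasp_force: 0.0
```

Call:
{"name": "step_arm", "arguments": {"plan": [[-48,7,0,0],[-48,7,0,0],[-48,7,0,0],[-48,7,0,0],[-48,7,0,0],[-48,7,0,0],[-48,7,0,0],[-48,7,0,0]]}}

```text
t: 1.6
ee_pos: [0.3812, 0.1613, 0.2314]
eef_rot: [0.0, 0.618, 0.786, 0.0]
force: [1.3, 0.3, -0.2]
width: 0.599
grasp_force: 0.0
```

Call:
{"name": "step_arm", "arguments": {"plan": [[-48,7,0,0],[-48,7,0,0],[-48,7,0,0],[-48,7,0,0],[-48,7,0,0],[-48,7,0,0],[-49,10,0,0],[0,0,0,0]]}}

```text
t: 2.4
ee_pos: [0.5118, -0.158, 0.2301]
eef_rot: [0.001, 0.621, 0.784, -0.0]
force: [-0.3, 0.2, -1.1]
width: 0.601
grasp_force: 0.0
```

Run:
```python
from h import *
c=cap('wrist','w1');P=world(c);Z=P[...,2]
print(bot.observe()['ee_pos'])
for lo,hi in((.08,.092),(.05,.075)):
    m=((Z>lo)&(Z<hi)&(P[...,0]<.56)&(P[...,1]>-.25)).astype(np.uint8)
    k,l,s,_=cv2.connectedComponentsWithStats(m)
    for i in range(1,k):
        if s[i,4]>40:
            q=P[l==i]; r=cv2.minAreaRect((q[:,:2]*1000).astype(np.float32)); print(lo,s[i],np.median(q,0).round(3),'rect',np.round(r[0],1),np.round(r[1]),round(r[2],1))
```

```text
[ 0.51030662 -0.15532122  0.23016669]
0.08 [254 162  19  19 252] [ 0.511 -0.154  0.085] rect [ 510.9 -154.1] [18. 18.] 59.7
0.05 [ 236   95   58   54 2921] [ 0.502 -0.105  0.064] rect [ 501.2 -106.5] [60. 54.] 13.5
0.05 [  66  131   50   45 1757] [ 0.324 -0.183  0.063] rect [ 321.4 -184. ] [50. 48.] 11.7
```

View pics/w1.png

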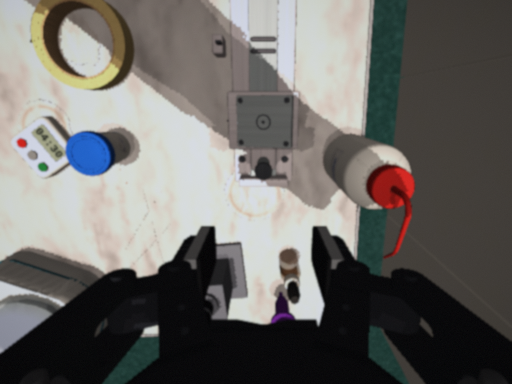

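The wrist view shows the post at (264,171) and the ring at (263,122). The post lies within 2 mm of the tool axis, so I descend and grip it.

Call:
{"name": "step_arm", "arguments": {"plan": [[1,0,30,0],[0,0,40,0],[0,0,40,0],[0,0,30,0],[0,0,25,0],[0,0,17,0],[0,0,0,0]]}}

```text
t: 3.15
ee_pos: [0.5069, -0.1493, 0.0469]
eef_rot: [-0.003, 0.618, 0.786, -0.001]
force: [-0.3, 0.6, 0.4]
width: 0.6
grasp_force: 0.0
```

Call:
{"name": "step_arm", "arguments": {"plan": [[0,0,0,0],[0,0,0,0],[0,0,0,0],[0,0,0,0],[0,0,0,0],[0,0,0,0]], "gripper": 1, "force": 25}}

```text
t: 3.75
ee_pos: [0.51, -0.1519, 0.0507]
eef_rot: [0.001, 0.62, 0.785, 0.0]
force: [-2.0, 0.7, 6.8]
width: 0.204
grasp_force: 24.4
```

Call:
{"name": "step_arm", "arguments": {"plan": [[5,0,0,0],[10,0,0,0],[10,0,0,0],[10,0,0,0],[10,0,0,0],[10,0,0,0],[10,0,0,0],[5,0,0,0]]}}

```text
t: 4.55
ee_pos: [0.4939, -0.0838, 0.0507]
eef_rot: [0.001, 0.62, 0.785, -0.0]
force: [-3.0, -1.9, 5.9]
width: 0.203
grasp_force: 24.4
```

Call:
{"name": "step_arm", "arguments": {"plan": [[2,0,0,0],[2,0,0,0],[2,0,0,0],[2,0,0,0],[1,0,0,0],[1,0,0,0],[0,0,0,0],[0,0,0,0]]}}

```text
t: 5.35
ee_pos: [0.4917, -0.0742, 0.0507]
eef_rot: [0.001, 0.62, 0.785, 0.0]
force: [-2.6, -0.2, 6.3]
width: 0.21
grasp_force: 24.6
```

Run:
```python
from h import *
o=bot.observe();print(o['ee_pos'],o['force'])
for n in('top','scene'):
    c=cap(n,n+'2');P=world(c);Z=P[...,2]
    m=((Z>.05)&(Z<.073)&(P[...,0]<.56)&(P[...,0]>.42)&(P[...,1]>-.1)&(P[...,1]<.1)).astype(np.uint8)
    k,l,s,_=cv2.connectedComponentsWithStats(m)
    for i in range(1,k):
        if s[i,4]>40:
            q=P[l==i]; r=cv2.minAreaRect((q[:,:2]*1000).astype(np.float32)); print(s[i],np.median(q,0).round(3),'rect',np.round(r[0],1),np.round(r[1]),round(r[2],1))
cv2.imwrite('pics/sc2.png',cv2.resize(c['frame'][170:270,150:320,::-1],None,fx=4,fy=4,interpolation=cv2.INTER_CUBIC))
```

```text
[ 0.49165825 -0.07422815  0.05073346] [-2.61076195 -0.20273723  6.30652019]
[209 195  42  26 551] [ 0.474 -0.032  0.06 ] rect [483.6 -44.6] [60. 86.] 12.4
```

View pics/sc2.png

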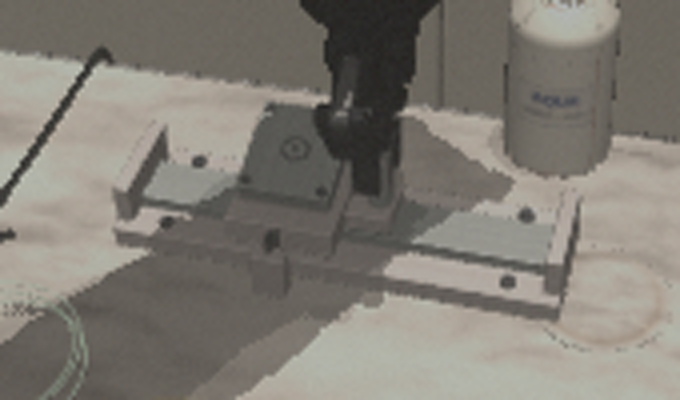

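The scene crop shows the carrier next to the pointer (270,240) with the gripper still on the post. I'll release it so the detent can centre the carrier, lift, and measure.

Call:
{"name": "step_arm", "arguments": {"plan": [[0,0,0,0],[0,0,0,0],[0,0,0,0],[0,0,0,0],[0,0,0,0]], "gripper": -0.2}}

```text
t: 5.95
ee_pos: [0.4909, -0.0738, 0.0491]
eef_rot: [-0.0, 0.62, 0.785, 0.0]
force: [0.7, -0.2, -0.4]
width: 0.6
grasp_force: 0.0
```

Call:
{"name": "step_arm", "arguments": {"plan": [[0,0,-20,0],[0,0,-40,0],[0,0,-40,0],[0,0,-40,0],[-40,0,-40,0],[-20,0,0,0],[0,0,0,0],[0,0,0,0]]}}

```text
t: 6.75
ee_pos: [0.5033, -0.1276, 0.224]
eef_rot: [-0.001, 0.62, 0.785, 0.0]
force: [-0.8, -0.1, -1.0]
width: 0.596
grasp_force: 0.0
```

```bash
cat > fit.py <<'E'
from h import *
def comps(c,lo,hi,box,n=40):
    P=world(c);Z=P[...,2]
    m=((Z>lo)&(Z<hi)&(P[...,0]>box[0])&(P[...,0]<box[1])&(P[...,1]>box[2])&(P[...,1]<box[3])).astype(np.uint8)
    k,l,s,_=cv2.connectedComponentsWithStats(m)
    for i in range(1,k):
        if s[i,4]>n:
            q=P[l==i]; r=cv2.minAreaRect((q[:,:2]*1000).astype(np.float32)); print(lo,s[i],np.median(q,0).round(4),'rect',np.round(r[0],1),np.round(r[1],1),round(r[2],1))
E
python3 - <<'E'
from fit import *
print(bot.observe()['ee_pos'])
c=cap('wrist','w2')
B=(.42,.56,-.19,.1)
comps(c,.08,.092,B);comps(c,.05,.073,B);comps(c,.034,.0395,B);comps(c,.034,.046,(.4,.46,-.1,.05),5)
cv2.imwrite('pics/w2c.png',cv2.resize(c['frame'][30:230,160:380,::-1],None,fx=3.5,fy=3,interpolation=cv2.INTER_CUBIC))
E
```

```text
[ 0.5032981  -0.12757778  0.22401049]
0.08 [255 115  20  20 294] [ 0.4925 -0.0766  0.0854] rect [492.5 -76.6] [17.6 17.7] 59.5
0.05 [ 236   42   62   60 3475] [ 0.4831 -0.0279  0.0641] rect [482.7 -28.6] [60.6 53.7] 13.3
0.034 [252 106  26  25 349] [ 0.4896 -0.0674  0.0355] rect [491.8 -72.7] [28.6 26.3] 12.7
0.034 [240 205  49   8 226] [ 0.5177 -0.176   0.0386] rect [ 516.1 -177.4] [59.   9.1] 13.3
0.034 [226  43  25  64 624] [ 0.4473 -0.0349  0.0415] rect [452.6 -35.9] [24.  64.6] 9.0
0.034 [217  72   7   4  24] [ 0.435  -0.0386  0.0427] rect [434.5 -38.7] [5.9 3.1] 11.4
```

View pics/w2c.png

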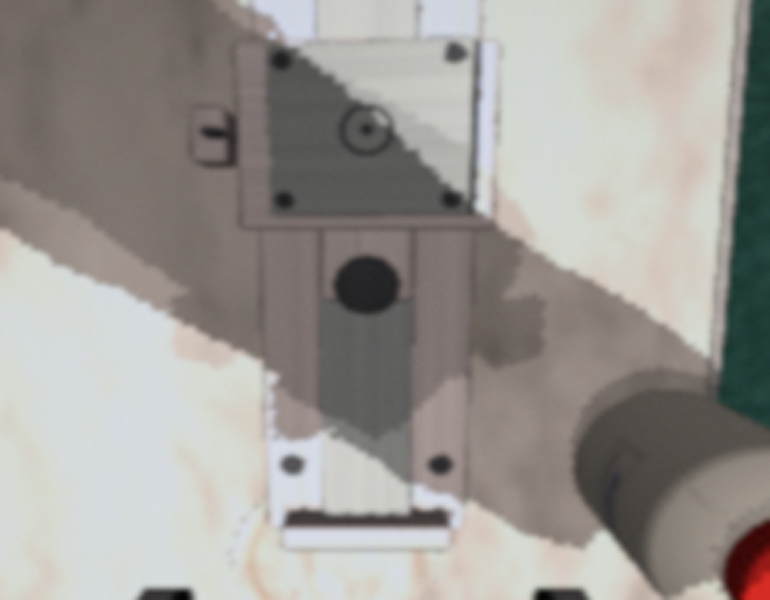

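Run:
```python
from h import *
u=np.array([-.2317,.9728,0])
c=dict(np.load('pics/w2.npz'));P=world(c)
print(c['pose'][:3,2])
for n,(x,y) in dict(dot=(264.6,73),ptr=(220,73.7),ptr2=(216,73.5),ptrtop=(220,68),ptrbot=(220,82)).items():
    q=P[int(round(y)),int(round(x))];print(n,q.round(4),(q@u*1000).round(1))
# fixed ptr and carrier extents along u
for nm,m in dict(spec=(P[...,2]>.05)&(P[...,2]<.074)&(P[...,1]>-.066)&(abs(P[...,0]-.483)<.05),
  cartop=(P[...,2]>.038)&(P[...,2]<.043)&(P[...,1]>-.08)&(P[...,1]<.03)&(P[...,0]>.437)&(P[...,0]<.452),
  ptr=(P[...,2]>.036)&(P[...,2]<.048)&(P[...,0]<.4365)&(P[...,0]>.42)&(P[...,1]>-.07)&(P[...,1]<0)).items():
    s=P[m]@u*1000;print(nm,m.sum(),s.min(),s.max(),s.mean())
cv2.imwrite('pics/p.png',cv2.resize(c['frame'][55:100,205:285,::-1],None,fx=10,fy=10,interpolation=cv2.INTER_CUBIC))
```

```text
[-0.06184942  0.26861728  0.96125928]
dot [ 0.4816 -0.029   0.0631] -139.9
ptr [ 0.435  -0.039   0.0429] -138.8
ptr2 [ 0.4287 -0.0393  0.0304] -137.5
ptrtop [ 0.4319 -0.0323  0.0312] -131.5
ptrbot [ 0.4345 -0.0464  0.0299] -145.8
spec 3477 -166.60263070202225 -112.91049971625465 -139.36382687131223
cartop 481 -171.42944928826012 -108.34115497738753 -133.8235606723923
ptr 19 -139.8283423036748 -109.37969934325083 -135.28663443349495
```

View pics/p.png

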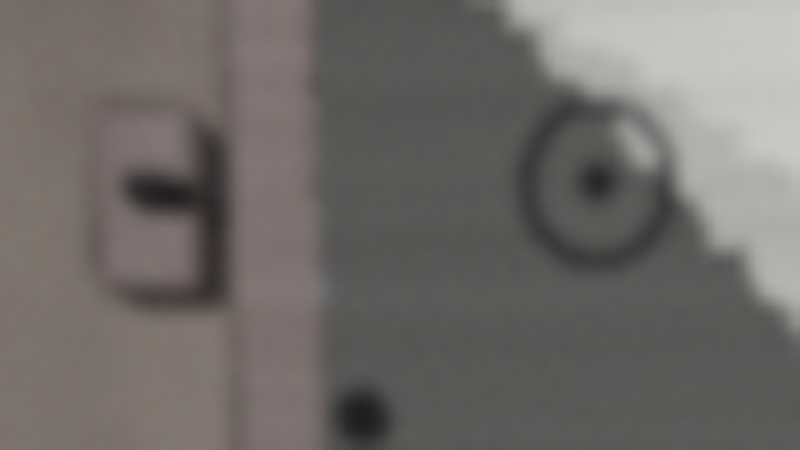

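The zoomed crop shows the dot at (597,180) level with the pointer's dark line at (160,192). Along the rail they agree within about 1 mm, so the carrier is in the detent. Next I go to the probe.

Call:
{"name": "step_arm", "arguments": {"plan": [[-40,-15,0,0],[-40,-15,0,0],[-40,-15,0,0],[-40,-15,0,0],[-40,-13,0,0],[0,0,0,-0.15],[0,0,0,-0.15],[0,0,0,-0.15]]}}

```text
t: 7.6
ee_pos: [0.4786, -0.3381, 0.2232]
eef_rot: [-0.001, 0.426, 0.905, 0.001]
force: [0.2, 1.3, -0.9]
width: 0.599
grasp_force: 0.0
```

Call:
{"name": "step_arm", "arguments": {"plan": [[0,0,0,-0.15],[0,0,0,-0.15],[0,0,0,-0.15],[0,0,0,-0.15],[0,0,0,-0.15],[0,0,0,-0.15],[0,0,0,-0.15],[0,0,0,-0.071]]}}

```text
t: 8.4
ee_pos: [0.4789, -0.3374, 0.2235]
eef_rot: [-0.001, -0.12, 0.993, 0.001]
force: [0.5, -0.3, 0.3]
width: 0.6
grasp_force: 0.0
```

Call:
{"name": "step_arm", "arguments": {"plan": [[0,0,0,0],[0,0,0,0]]}}

```text
t: 8.6
ee_pos: [0.4791, -0.338, 0.2239]
eef_rot: [-0.0, -0.116, 0.993, 0.001]
force: [0.1, 0.3, -0.2]
width: 0.601
grasp_force: 0.0
```

Run:
```python
from fit import *
o=bot.observe();print(o['ee_pos'],o['eef_rot'],o['qpos'])
c=cap('wrist','w3');B=(.4,.55,-.45,-.25)
comps(c,.148,.158,B,20);comps(c,.137,.149,B,20);comps(c,.075,.081,B,20)
c=cap('top','t3');comps(c,.147,.158,B,10)
```

```text
[ 0.47905338 -0.33803544  0.22390523] [-4.54737138e-04 -1.16400638e-01  9.93201973e-01  7.25298712e-04] [-7.51495103e-01  3.38832789e-01  6.40097803e-02  1.29766806e+00
  2.43364440e-04 -9.84825612e-01]
0.148 [254 186  22  23 384] [ 0.4787 -0.3375  0.1523] rect [ 479.3 -337.4] [17.4 17.1] 0.9
0.137 [250 179  29  31 331] [ 0.4731 -0.3394  0.1461] rect [ 479.  -337.6] [23.3 23.5] 86.7
0.075 [248 160  32  25 269] [ 0.4704 -0.3408  0.0784] rect [ 475.5 -338.7] [24.9 32.6] 15.5
```

View pics/w3.png

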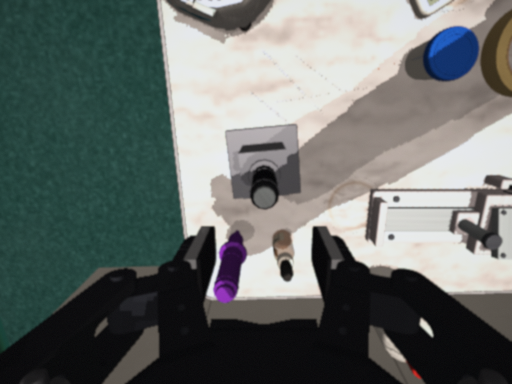

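The wrist view shows the probe's top at (263,198), centred under the tool, with the purple look-alike and the dropper bottle clear of the fingers. I descend and grip.

Call:
{"name": "step_arm", "arguments": {"plan": [[0,0,25,0],[0,0,30,0],[0,0,30,0],[0,0,26,0],[0,0,20,0],[0,0,0,0],[0,0,0,0]]}}

```text
t: 9.4
ee_pos: [0.4791, -0.3389, 0.0938]
eef_rot: [-0.0, -0.117, 0.993, 0.0]
force: [0.7, -0.6, 0.8]
width: 0.6
grasp_force: 0.0
```

Call:
{"name": "step_arm", "arguments": {"plan": [[0,0,0,0],[0,0,0,0],[0,0,0,0],[0,0,0,0],[0,0,0,0],[0,0,0,0]], "gripper": 1, "force": 25}}

```text
t: 10.0
ee_pos: [0.48, -0.3397, 0.0952]
eef_rot: [0.001, -0.117, 0.993, -0.001]
force: [-0.7, 0.9, 6.4]
width: 0.27
grasp_force: 25.8
```

Call:
{"name": "step_arm", "arguments": {"plan": [[0,0,-9,0],[0,0,-9,0],[0,0,-9,0],[0,0,-9,0],[0,0,0,0],[0,0,0,0]]}}

```text
t: 10.6
ee_pos: [0.4793, -0.3393, 0.1299]
eef_rot: [0.0, -0.117, 0.993, -0.0]
force: [1.0, 0.3, -1.8]
width: 0.269
grasp_force: 25.3
```

```bash
cat > ax.py <<'E'
from h import *
# probe axis from point clouds of scene+top near tool: points black handle/collar/nose
def axis(name,f,box):
    c=cap(name,f);P=world(c);m=np.ones(P.shape[:2],bool)
    for i in range(3): m&=(P[...,i]>box[2*i])&(P[...,i]<box[2*i+1])
    return c,P,m
E
python3 - <<'E'
from ax import *
o=bot.observe();print(o['ee_pos'],o['force'],o['width'],o['grasp_force'])
e=o['ee_pos']
c,P,m=axis('scene','s4',(e[0]-.06,e[0]+.06,e[1]-.06,e[1]+.06,.06,.3))
q=P[m]
for z in np.arange(.066,.2,.006):
    s=q[abs(q[:,2]-z)<.003]
    if len(s): print(round(z,3),len(s),s.min(0)[:2].round(3),s.max(0)[:2].round(3))
cv2.imwrite('pics/s4c.png',cv2.resize(c['frame'][130:330,280:450,::-1],None,fx=3,fy=3,interpolation=cv2.INTER_CUBIC))
E
```

```text
[ 0.47933951 -0.33928899  0.12993426] [ 1.03171174  0.32438701 -1.75955388] 0.26873555157625567 25.33476233482361
0.066 104 [ 0.447 -0.369] [ 0.499 -0.306]
0.072 348 [ 0.448 -0.37 ] [ 0.509 -0.308]
0.078 26 [ 0.468 -0.348] [ 0.475 -0.331]
0.084 25 [ 0.467 -0.349] [ 0.478 -0.332]
0.09 24 [ 0.468 -0.349] [ 0.477 -0.33 ]
0.096 19 [ 0.468 -0.349] [ 0.475 -0.332]
0.102 3 [ 0.466 -0.352] [ 0.469 -0.328]
0.108 67 [ 0.461 -0.357] [ 0.489 -0.323]
0.114 60 [ 0.462 -0.355] [ 0.486 -0.325]
0.12 32 [ 0.466 -0.352] [ 0.476 -0.329]
0.126 30 [ 0.465 -0.352] [ 0.477 -0.331]
0.132 51 [ 0.464 -0.359] [ 0.48 -0.32]
0.138 61 [ 0.463 -0.365] [ 0.479 -0.315]
0.144 77 [ 0.463 -0.366] [ 0.479 -0.317]
0.15 78 [ 0.462 -0.365] [ 0.48  -0.314]
0.156 73 [ 0.464 -0.366] [ 0.479 -0.317]
0.162 73 [ 0.463 -0.366] [ 0.48  -0.317]
0.168 68 [ 0.462 -0.368] [ 0.484 -0.311]
0.174 113 [ 0.458 -0.384] [ 0.488 -0.301]
0.18 201 [ 0.456 -0.387] [ 0.497 -0.299]
0.186 220 [ 0.456 -0.389] [ 0.498 -0.297]
0.192 86 [ 0.455 -0.392] [ 0.5   -0.293]
0.198 122 [ 0.455 -0.396] [ 0.5  -0.29]
```

View pics/s4c.png

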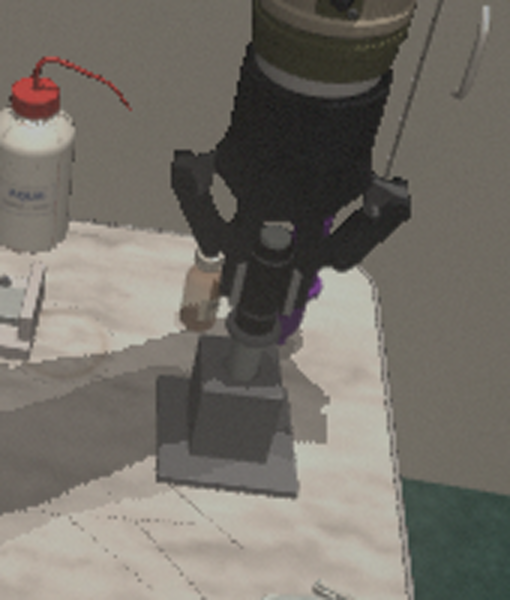

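The scene crop shows the probe held upright and raised about 35 mm, its nose still in the hole. The tool can't tilt, so I'll pivot the probe 15° in the pads by pushing its nose sideways against the hole rim.

Call:
{"name": "step_arm", "arguments": {"plan": [[2,0,0,0],[2,0,0,0],[3,0,0,0],[3,0,0,0],[0,0,0,0]], "force": 22}}

```text
t: 11.15
ee_pos: [0.4692, -0.3411, 0.1296]
eef_rot: [0.0, -0.117, 0.993, 0.0]
force: [2.8, 2.5, -0.7]
width: 0.276
grasp_force: 25.3
```

Call:
{"name": "step_arm", "arguments": {"plan": [[3,0,0,0],[3,0,0,0],[3,0,0,0],[3,0,0,0],[0,0,0,0]]}}

```text
t: 11.65
ee_pos: [0.4573, -0.3443, 0.1296]
eef_rot: [-0.0, -0.117, 0.993, 0.0]
force: [2.5, 2.0, -0.0]
width: 0.275
grasp_force: 25.6
```

```bash
cat > tilt.py <<'E'
from h import *
from scipy.optimize import least_squares
X=np.array([.9728,.2317,0]);U=np.array([-.2317,.9728,0])
def tilt(f):
    o=bot.observe();e=o['ee_pos'];c=cap('scene',f);P=world(c)
    R=(P-e)@np.stack([X,U,[0,0,1]]).T   # rail x, rail y, up, from TCP
    q=R[(abs(R[...,0])<.06)&(abs(R[...,1])<.022)&(R[...,2]<.075)&(R[...,2]>-.12)&(P[...,2]>.075)]
    # surface model: axis x=a+b z, y=c+d z ; radius by axial position w from grip (z=.019): handle 12 (excluding collar), nose 10
    def res(p,full=False):
        b,d=np.tan(p[1]),np.tan(p[3]);ax=np.array([b,d,1])/np.sqrt(1+b*b+d*d)
        v=q-[p[0],p[2],.019];w=v@ax;r=np.linalg.norm(v-w[:,None]*ax,axis=1)
        s=w+p[4]   # probe z coordinate
        k=((s>8)&(s<.0)) 
        rad=np.where(s<-.003,.010,np.where(s<.009,.017,.012))
        ok=((s<-.004)&(s>-.045))|((s>.010)&(s<.0225))
        return np.where(ok,np.clip(r-rad,-.004,.004),0)
    best=None
    for t in(0,-.15,-.26,-.33):
        for s0 in (.042,):
            g=least_squares(lambda p:res([p[0],p[1],p[2],p[3],s0]),[0,t,0,0],loss='soft_l1',f_scale=.001)
            if best is None or g.cost<best.cost: best=g
    r=res([*best.x,.042]);print('tcp',e.round(4),'F',o['force'].round(1),'off',(best.x[[0,2]]*1000).round(1),'tiltx,y deg (tail toward +)',np.degrees(best.x[[1,3]]).round(2),'n',(r!=0).sum(),'rms mm',(1000*r[r!=0].std()).round(2))
    return q
E
python3 - <<'E'
from tilt import *
q=tilt('s5')
for z in np.arange(-.06,.08,.006):
    s=q[abs(q[:,2]-z)<.003]
    if len(s)>3: print(round(z,3),len(s),np.percentile(s[:,0],10).round(4),np.median(s[:,1]).round(4),np.ptp(s[:,1]).round(4))
E
```

```text
tcp [ 0.4573 -0.3443  0.1296] F [ 2.5  2.  -0. ] off [ 1.4 -0.2] tiltx,y deg (tail toward +) [-13.6    0.39] n 93 rms mm 0.6
-0.054 12 0.0087 0.004 0.0171
-0.048 19 0.0064 0.0019 0.0182
-0.042 14 0.0052 0.002 0.017
-0.036 6 0.0046 0.0006 0.0073
-0.024 41 -0.0057 0.0017 0.0293
-0.018 66 -0.0026 -0.0019 0.0325
-0.012 20 -0.0039 0.0 0.0192
-0.006 22 -0.0052 0.0003 0.019
-0.0 27 -0.0086 0.0009 0.0362
0.006 53 -0.0118 -0.0007 0.0418
0.012 56 -0.0116 0.0025 0.0432
0.018 57 -0.0118 -0.0019 0.0437
0.024 61 -0.012 0.0027 0.0429
0.03 52 -0.0135 0.0012 0.0427
0.036 58 -0.0149 -0.0006 0.0417
0.042 66 -0.0166 -0.0012 0.0427
0.048 90 -0.0153 0.0017 0.0436
0.054 102 -0.0134 -0.0004 0.043
0.06 21 -0.0158 -0.0121 0.0424
0.066 35 -0.0183 0.0128 0.0427
0.072 62 -0.0185 0.0024 0.0434
```

Call:
{"name": "step_arm", "arguments": {"plan": [[1,0,0,0],[1,0,0,0],[0,0,0,0],[-2,0,0,0],[0,0,0,0]]}}

```text
t: 12.2
ee_pos: [0.4573, -0.3447, 0.1296]
eef_rot: [-0.001, -0.117, 0.993, -0.0]
force: [-0.7, 0.9, -0.6]
width: 0.271
grasp_force: 25.5
```

Call:
{"name": "step_arm", "arguments": {"plan": [[0,0,-10,0],[0,0,-20,0],[0,0,-20,0],[0,0,-20,0],[0,0,-10,0],[0,0,0,0],[0,0,0,0]], "force": 60}}

```text
t: 12.9
ee_pos: [0.4575, -0.3444, 0.2093]
eef_rot: [-0.0, -0.117, 0.993, -0.0]
force: [-0.5, -0.1, -2.4]
width: 0.263
grasp_force: 58.8
```

Run:
```python
from tilt import *
q=tilt('s6')
for z in np.arange(-.084,.0,.006):
    s=q[abs(q[:,2]-z)<.003]
    if len(s)>3: print(round(z,3),len(s),np.percentile(s[:,0],10).round(4),np.median(s[:,1]).round(4),np.ptp(s[:,1]).round(4))
```

```text
tcp [ 0.4575 -0.3444  0.2093] F [-0.5 -0.1 -2.4] off [ 1.1 -0.6] tiltx,y deg (tail toward +) [-14.43  -0.15] n 154 rms mm 0.62
-0.078 5 0.0225 -0.0005 0.0037
-0.066 5 0.0139 0.0001 0.0071
-0.06 12 0.0103 0.0019 0.0142
-0.054 22 0.0086 0.0001 0.0191
-0.048 23 0.0077 0.0015 0.0173
-0.042 22 0.0066 0.0004 0.0192
-0.036 15 0.0048 0.0026 0.0156
-0.024 51 -0.0051 0.0004 0.0315
-0.018 77 -0.0025 0.0008 0.0317
-0.012 28 -0.0036 0.0002 0.0214
-0.006 25 -0.0049 0.0013 0.0174
```

Call:
{"name": "step_arm", "arguments": {"plan": [[-8,38,0,0],[-8,38,0,0],[-8,38,0,0],[-8,38,0,0],[-8,38,0,0],[-8,38,0,0],[-8,38,0,0],[-9,35,0,0]]}}

```text
t: 13.75
ee_pos: [0.4499, -0.0346, 0.2085]
eef_rot: [-0.001, -0.117, 0.993, 0.0]
force: [0.6, -0.1, -1.0]
width: 0.264
grasp_force: 59.1
```

Call:
{"name": "step_arm", "arguments": {"plan": [[0,0,10,0],[0,0,20,0],[0,0,17,0],[0,0,0,0],[0,0,0,0],[0,0,0,0]]}}

```text
t: 14.35
ee_pos: [0.4515, -0.0369, 0.1631]
eef_rot: [0.0, -0.117, 0.993, -0.0]
force: [1.3, 0.0, -1.3]
width: 0.266
grasp_force: 59.4
```

Run:
```python
from tilt import *
q=tilt('s7')
for z in np.arange(-.102,-.06,.004):
    s=q[abs(q[:,2]-z)<.002]
    if len(s)>1: print(round(z,3),len(s),np.percentile(s[:,0],10).round(4),np.median(s[:,1]).round(4),np.ptp(s[:,1]).round(4))
c=dict(np.load('pics/s7.npz'));w=cap('wrist','w7')
def px(c,p):
    v=c['pose'][:3,:3].T@(np.asarray(p)-c['pose'][:3,3]);K=c['intrinsics'];return (K[0,0]*v[0]/-v[2]+K[0,2], K[1,1]*-v[1]/-v[2]+K[1,2])
e=bot.observe()['ee_pos'];tip=e+X*.0265+np.array([0,0,-.0798])
for n,cc in(('s',c),('w',w)): print(n,'dot',px(cc,[.4818,-.029,.063]),'tip',px(cc,tip))
x,y=map(int,px(c,[.4818,-.029,.063]))
a=cv2.resize(c['frame'][y-50:y+25,x-38:x+37],(400,400),interpolation=cv2.INTER_CUBIC)
x2,y2=map(int,px(w,[.4818,-.029,.063]))
y0=min(max(y2-40,0),304);x0=min(max(x2-40,0),432);b=cv2.resize(w['frame'][y0:y0+80,x0:x0+80],(400,400),interpolation=cv2.INTER_CUBIC)
print('crop origins',x-38,y-50,'scale',400/75,';',x0,y0,5)
cv2.imwrite('pics/tip7.png',np.hstack([a,b])[:,:,::-1])
```

```text
tcp [ 0.4515 -0.0369  0.1631] F [ 1.3  0.  -1.3] off [ 0.5 -0.8] tiltx,y deg (tail toward +) [-14.9   -0.31] n 104 rms mm 0.83
-0.078 2 0.0222 -0.0013 0.0019
-0.074 2 0.0227 -0.0014 0.0025
-0.066 5 0.0156 -0.0028 0.0087
-0.062 4 0.0112 -0.0033 0.0049
s dot (np.float64(223.38236061951966), np.float64(205.9005877645746)) tip (np.float64(222.53356072038503), np.float64(200.2147791335092))
w dot (np.float64(264.249836372132), np.float64(219.64812609250671)) tip (np.float64(263.5375555243539), np.float64(224.0653386329361))
crop origins 185 155 scale 5.333333333333333 ; 224 179 5
```

View pics/tip7.png

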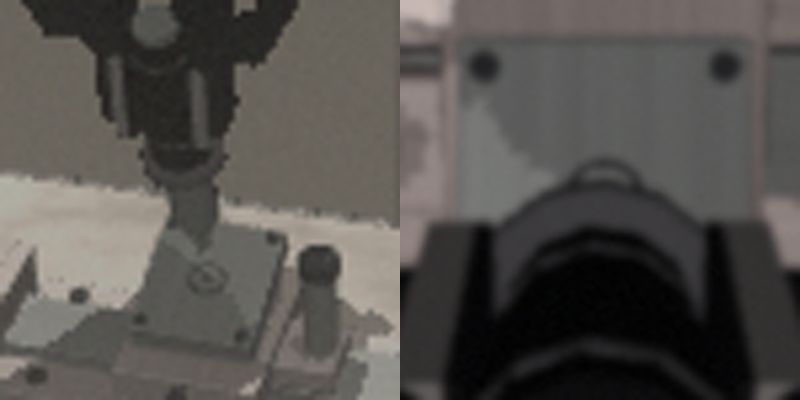

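The left half of the crop (scene) shows the tip at about (203,252), hovering over the dot at (209,280). In the right half (wrist) the ring is partly hidden by the collar. The offsets agree within about 1 mm, so I shift +1 mm in y and approach along the probe's axis.

Call:
{"name": "step_arm", "arguments": {"plan": [[0,1,0,0],[-1.3,0,4.8,0],[-1.3,0,4.8,0],[-0.8,0,2.9,0],[-0.5,0,1.9,0],[0,0,0,0],[0,0,0,0]]}}

```text
t: 15.15
ee_pos: [0.4547, -0.0345, 0.1482]
eef_rot: [-0.0, -0.117, 0.993, 0.0]
force: [0.7, 0.3, -1.0]
width: 0.266
grasp_force: 59.4
```

```bash
cat > loc.py <<'E'
from tilt import *
o=bot.observe()
D=o['ee_pos']-np.array([.4818,-.029,.063]);print('TCP rel dot X,U,z mm',(D@X*1000).round(2),(D@U*1000).round(2),(D[2]*1000).round(2))
F=o['force'];print('F X,U,z',(F@X).round(2),(F@U).round(2),F[2].round(2), 'along n',(F@(-.2588*X+.9659*np.array([0,0,1]))).round(2),'t',o['t'])
E
python3 loc.py
```

```text
TCP rel dot X,U,z mm -27.65 0.97 85.18
F X,U,z 0.71 0.16 -0.98 along n -1.13 t 15.15
```

Call:
{"name": "step_arm", "arguments": {"plan": [[-0.5,0,1.9,0],[0,0,0,0],[0,0,0,0]]}}

```text
t: 15.45
ee_pos: [0.4552, -0.0344, 0.1464]
eef_rot: [0.0, -0.117, 0.993, 0.0]
force: [0.2, 0.3, -0.8]
width: 0.265
grasp_force: 59.4
```

```bash
python3 loc.py
```

```text
TCP rel dot X,U,z mm -27.11 0.93 83.37
F X,U,z 0.26 0.26 -0.81 along n -0.85 t 15.45
```

Call:
{"name": "step_arm", "arguments": {"plan": [[-0.5,0,1.9,0],[0,0,0,0],[0,0,0,0]]}}

```text
t: 15.75
ee_pos: [0.4556, -0.0342, 0.1444]
eef_rot: [-0.0, -0.117, 0.993, 0.0]
force: [-0.0, 0.7, -1.3]
width: 0.268
grasp_force: 59.4
```

```bash
python3 loc.py; python3 loc.py
```

```text
TCP rel dot X,U,z mm -26.68 0.96 81.37
F X,U,z 0.17 0.73 -1.28 along n -1.28 t 15.75
TCP rel dot X,U,z mm -26.68 0.96 81.37
F X,U,z 0.17 0.73 -1.28 along n -1.28 t 15.75
```

Run:
```python
from tilt import *
tilt('s8');c=dict(np.load('pics/s8.npz'));g=c['frame'].mean(2).astype(int)
print('    ',*range(213,236))
for r in range(190,215): print(r,*g[r,213:236])
s=dict(np.load('pics/s6.npz'))  # ring unobstructed? print dot neighbourhood
g=s['frame'].mean(2).astype(int)
for r in range(199,215): print(r,*g[r,213:236])
```

```text
tcp [ 0.4556 -0.0342  0.1444] F [-0.   0.7 -1.3] off [ 1. -1.] tiltx,y deg (tail toward +) [-14.46  -0.54] n 102 rms mm 0.98
     213 214 215 216 217 218 219 220 221 222 223 224 225 226 227 228 229 230 231 232 233 234 235
190 65 53 40 43 40 39 41 43 40 40 45 58 62 64 59 97 101 99 98 98 99 101 98
191 65 66 54 41 39 43 43 42 39 44 54 66 66 64 100 98 98 98 98 99 98 99 100
192 66 67 66 56 51 43 46 49 53 67 68 67 63 65 106 105 81 102 102 104 102 100 99
193 88 63 66 68 68 67 66 68 66 67 66 58 70 115 138 127 109 117 126 127 130 109 107
194 144 67 63 65 65 66 66 65 64 61 56 63 105 160 162 163 163 165 163 163 142 139 133
195 146 119 85 64 59 58 59 59 57 64 64 67 73 152 155 160 162 165 163 163 164 160 160
196 150 152 147 90 62 62 61 72 67 71 70 68 70 126 124 154 154 155 157 160 157 161 156
197 157 155 134 76 67 71 73 70 74 71 70 69 66 88 100 108 114 114 122 140 129 158 154
198 163 157 103 86 71 70 71 72 72 70 73 69 64 81 98 101 99 101 100 102 101 108 86
199 161 130 89 86 72 69 70 72 72 74 70 68 66 82 100 100 100 100 102 101 101 98 59
200 161 112 86 85 74 68 72 71 72 73 68 71 70 89 100 99 99 10
[... 1943 characters left out ...]
 130 167 164 165 165 165 167 168 167
208 162 161 163 163 165 166 162 130 126 162 164 162 162 113 149 166 164 165 165 167 166 166 157
209 163 163 162 163 166 167 162 159 101 126 144 128 133 127 167 166 166 165 166 167 168 164 95
210 164 161 162 165 167 165 162 165 164 147 148 147 164 165 166 167 164 164 167 169 167 166 75
211 163 161 163 166 166 163 164 165 166 166 166 164 165 166 168 166 165 166 169 169 168 160 78
212 161 163 164 168 167 164 166 166 165 165 166 164 166 165 167 166 165 168 170 167 166 105 76
213 162 164 164 166 165 164 167 167 165 164 166 164 164 168 168 165 167 168 168 170 170 78 84
214 162 165 163 167 164 166 166 168 165 165 165 166 166 167 165 166 167 167 170 169 164 77 99
```

Run:
```python
from tilt import *
dot=np.array([.4818,-.029,.063])
for f in('s6','scene1'):
    c=dict(np.load(f'pics/{f}.npz'));P=world(c);D=(P-dot)
    if f=='s6':
        q=D[205:209,221:227].reshape(-1,3).mean(0) # ring area about (223.5,206.5)
        print('dot seen by scene rel wrist est, X U z',(q@X*1000).round(1),(q@U*1000).round(1),(q[2]*1000).round(1))
        m=(abs(D@X)<.022)&(abs(D@U)<.02)&(abs(D[...,2])<.02);q=D[m];A=np.c_[q@X,q@U,np.ones(len(q))];k=np.linalg.lstsq(A,q[:,2],rcond=None)[0];print('plane slope deg',np.degrees(np.arctan(k[:2])).round(2),'z0',k[2]*1000)
c=dict(np.load('pics/w2.npz'));P=world(c);D=P-dot
m=(abs(D@X)<.022)&(abs(D@U)<.02)&(abs(D[...,2])<.02);q=D[m];A=np.c_[q@X,q@U,np.ones(len(q))];k=np.linalg.lstsq(A,q[:,2],rcond=None)[0];print('wrist plane slope',np.degrees(np.arctan(k[:2])).round(2),'z0',k[2]*1000)
c=dict(np.load('pics/s8.npz'));P=world(c);o=bot.observe();R=(P-dot)
for r in range(198,208): print(r,[tuple((np.array([R[r,k]@X,R[r,k]@U,R[r,k,2]])*1000).round(1).tolist()) for k in(221,222,223,224)])
```

```text
dot seen by scene rel wrist est, X U z -0.5 -0.4 -1.3
plane slope deg [15.06  0.14] z0 -1.3968650398565674
wrist plane slope [15.    0.04] z0 0.7739298381919613
198 [(-20.4, -3.4, 40.4), (-18.5, -5.0, 39.2), (-18.3, -7.2, 39.4), (-15.7, -8.5, 37.6)]
199 [(-18.8, -2.6, 36.1), (-19.5, -5.2, 37.2), (-17.5, -6.7, 35.9), (-13.3, -7.5, 32.6)]
200 [(-18.5, -2.3, 33.0), (-17.5, -4.3, 32.6), (-15.4, -5.8, 31.2), (-13.4, -7.3, 29.8)]
201 [(-19.6, -2.6, 31.2), (-16.8, -3.8, 29.1), (-15.2, -5.6, 28.1), (-14.1, -7.4, 27.5)]
202 [(-18.4, -2.0, 27.2), (-13.2, -2.3, 22.9), (-13.8, -4.9, 24.0), (-13.1, -6.9, 23.8)]
203 [(-14.1, -0.2, 20.4), (-16.8, -3.5, 23.3), (-12.7, -4.3, 20.1), (-10.9, -5.9, 18.9)]
204 [(-11.9, 0.8, 15.4), (-11.3, -1.3, 15.4), (-10.2, -3.2, 14.8), (-2.7, -2.8, 8.5)]
205 [(1.6, 6.1, 0.1), (-6.4, 0.7, 8.0), (-4.4, -0.9, 6.6), (-2.7, -2.6, 5.5)]
206 [(0.4, 5.8, -1.8), (-4.7, 1.6, 3.4), (-5.6, -1.1, 4.7), (-1.3, -1.9, 1.2)]
207 [(-4.2, 4.3, -0.6), (-2.0, 2.7, -2.1), (-2.5, 0.2, -1.2), (-1.9, -2.0, -1.3)]
```

Call:
{"name": "step_arm", "arguments": {"plan": [[0,-0.8,0,0],[-0.3,0,1,0],[0,0,0,0],[0,0,0,0]]}}

```text
t: 16.2
ee_pos: [0.4562, -0.035, 0.1435]
eef_rot: [0.0, -0.117, 0.993, 0.0]
force: [-0.0, 0.7, -1.2]
width: 0.264
grasp_force: 59.4
```

```bash
python3 loc.py
```

```text
TCP rel dot X,U,z mm -26.29 0.1 80.46
F X,U,z 0.15 0.73 -1.19 along n -1.19 t 16.2
```

Call:
{"name": "step_arm", "arguments": {"plan": [[-0.3,0,1,0],[0,0,0,0],[0,0,0,0]]}}

```text
t: 16.5
ee_pos: [0.4565, -0.0349, 0.1425]
eef_rot: [0.0, -0.117, 0.993, -0.0]
force: [0.0, 0.0, -0.3]
width: 0.265
grasp_force: 59.4
```

```bash
python3 loc.py
```

```text
TCP rel dot X,U,z mm -26.02 0.11 79.5
F X,U,z 0.03 0.03 -0.28 along n -0.28 t 16.5
```

Call:
{"name": "step_arm", "arguments": {"plan": [[-0.3,0,1,0],[0,0,0,0],[0,0,0,0]]}}

```text
t: 16.8
ee_pos: [0.4568, -0.0349, 0.1415]
eef_rot: [0.0, -0.117, 0.993, 0.0]
force: [-1.4, -0.7, 0.0]
width: 0.263
grasp_force: 59.4
```

```bash
python3 loc.py
```

```text
TCP rel dot X,U,z mm -25.72 0.11 78.49
F X,U,z -1.48 -0.35 0.05 along n 0.43 t 16.8
```

```bash
python3 - <<'E'
from tilt import *
tilt('s9');c=dict(np.load('pics/s9.npz'));g=c['frame'].mean(2).astype(int)
print('    ',*range(216,232))
for r in range(200,212): print(r,*g[r,216:232])
E
python3 loc.py
```

```text
tcp [ 0.4568 -0.0349  0.1415] F [-1.4 -0.7  0. ] off [ 0.9 -1. ] tiltx,y deg (tail toward +) [-14.54  -0.69] n 97 rms mm 0.89
     216 217 218 219 220 221 222 223 224 225 226 227 228 229 230 231
200 87 83 67 70 70 72 72 73 70 68 68 92 100 98 100 101
201 86 84 72 68 69 71 74 73 69 67 68 99 98 99 102 100
202 84 85 74 71 72 74 72 70 71 64 76 100 97 100 102 100
203 85 85 86 78 70 71 70 72 70 68 90 100 101 103 103 102
204 86 86 86 87 77 69 73 69 67 71 96 99 102 101 99 100
205 83 85 88 88 84 70 74 69 69 72 72 98 102 100 99 102
206 87 87 88 87 74 82 73 74 74 79 71 80 101 100 100 100
207 84 87 87 85 68 87 83 74 77 84 77 72 87 87 100 102
208 85 87 88 85 71 69 85 84 87 84 66 78 89 89 100 101
209 86 88 85 87 85 62 75 77 72 74 72 84 86 88 99 103
210 88 89 88 86 89 87 80 81 78 85 88 88 88 86 88 101
211 88 88 87 85 88 87 86 85 86 87 88 89 87 85 87 100
TCP rel dot X,U,z mm -25.72 0.12 78.47
F X,U,z -0.64 0.04 -0.84 along n -0.64 t 16.85
```

```bash
cat > avg.py <<'E'
from tilt import *
n=-.2588*X+.9659*np.array([0,0,1]);L=[]
for i in range(10): bot.capture('scene');o=bot.observe();L.append([o['force']@n,o['force']@X,o['force']@U,(o['ee_pos']@n)*1000])
L=np.array(L);print('Fn,FX,FU,pos_n',L.mean(0).round(2),'sd',L.std(0).round(2),o['t'],o['ee_pos'].round(4))
E
python3 avg.py
```

```text
Fn,FX,FU,pos_n [ 0.51 -0.54  0.12 23.74] sd [0.62 0.47 0.33 0.01] 17.35 [ 0.4568 -0.0349  0.1415]
```

Call:
{"name": "step_arm", "arguments": {"plan": [[-0.5,0,1.9,0],[0,0,0,0]]}}

```text
t: 17.55
ee_pos: [0.4572, -0.0347, 0.1394]
eef_rot: [-0.0, -0.117, 0.993, 0.0]
force: [-0.7, 0.7, 1.2]
width: 0.266
grasp_force: 59.4
```

```bash
python3 avg.py
```

```text
Fn,FX,FU,pos_n [ 1.140e+00 -6.000e-01  1.000e-02  2.177e+01] sd [0.49 0.55 0.55 0.03] 18.05 [ 0.4572 -0.0347  0.1396]
```

Call:
{"name": "step_arm", "arguments": {"plan": [[-0.3,0,1,0],[0,0,0,0]]}}

```text
t: 18.25
ee_pos: [0.4575, -0.0347, 0.1384]
eef_rot: [-0.0, -0.117, 0.993, 0.0]
force: [-0.7, 0.8, 1.7]
width: 0.267
grasp_force: 59.4
```

```bash
python3 avg.py
```

```text
Fn,FX,FU,pos_n [ 1.62 -1.   -0.13 20.72] sd [0.61 0.45 0.55 0.02] 18.75 [ 0.4575 -0.0347  0.1386]
```

Call:
{"name": "step_arm", "arguments": {"plan": [[-0.3,0,1,0],[0,0,0,0]]}}

```text
t: 18.95
ee_pos: [0.4578, -0.0346, 0.1374]
eef_rot: [-0.0, -0.117, 0.993, 0.0]
force: [-0.9, 0.1, 0.5]
width: 0.262
grasp_force: 59.4
```

```bash
python3 avg.py
python3 - <<'E'
from tilt import *
tilt('s10');c=dict(np.load('pics/s10.npz'));g=c['frame'].mean(2).astype(int)
print('    ',*range(216,232))
for r in range(201,211): print(r,*g[r,216:232])
from fit import comps
comps(c,.03,.1,(.55,.65,-.33,-.26),20)
E
```

```text
Fn,FX,FU,pos_n [ 1.81 -1.08  0.05 19.67] sd [0.3  0.32 0.47 0.02] 19.45 [ 0.4578 -0.0346  0.1375]
tcp [ 0.4578 -0.0346  0.1375] F [-0.8 -0.2  1.7] off [ 1.  -1.4] tiltx,y deg (tail toward +) [-14.37  -0.83] n 93 rms mm 0.85
     216 217 218 219 220 221 222 223 224 225 226 227 228 229 230 231
201 86 86 75 70 71 71 69 72 68 67 64 81 100 99 102 102
202 85 83 72 68 71 69 72 72 68 68 70 89 101 102 102 100
203 88 85 85 66 70 71 74 72 70 68 75 100 101 100 101 99
204 85 87 87 80 71 71 73 71 70 68 75 98 101 100 101 99
205 85 88 86 87 78 69 70 72 71 68 71 97 100 100 102 99
206 84 86 88 87 76 73 71 69 70 80 71 70 89 101 100 100
207 87 84 88 85 69 86 87 75 77 88 78 69 85 87 100 103
208 89 86 87 84 71 71 85 85 84 84 65 81 88 86 96 101
209 86 88 87 86 85 64 72 79 72 72 72 85 88 85 87 103
210 87 85 86 87 87 85 78 79 79 87 88 86 87 85 87 100
0.03 [342 203  13  29 259] [ 0.571  -0.2906  0.0581] rect [ 573.4 -290.4] [20.6 26.5] 22.0
```

```bash
python3 -c "
from cell import bot
print(bot.close_job())"
```

```text
the job is handed in; nothing more can be done
None
```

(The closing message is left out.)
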